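Find the grinding jar with the ball left in it

TASK

One of the three closed grinding jars lying in the aluminium cradle still has its steel ball inside: lift the jars clear one at a time and shake them lengthwise until you have the one that really rattles, laying each silent jar back in a trough of the cradle. Hold the rattling jar still and level about 10 cm above the middle of the steel catch tray, lid towards the front edge of the bench as it lay, so that I can unscrew it, and finish while still holding it there; do not disturb the vial, bottle, beaker and stopper.

Things in the scene. Friction and masses are not known exactly. Their poses are not given: they have to be found in the camera images.
- jar_a: closed cylindrical grinding jar of bare steel lying on its side, 56 mm diameter, 116 mm long, 0.34 to 0.56 kg empty, each different; the ribbed screw lid (tight, does not turn) is the 32 mm at one end. Origin: middle of its axis; x along the axis, the lid at -x. All three look alike; exactly one, any one, holds a loose steel ball
- jar_b: closed cylindrical grinding jar of bare steel lying on its side, 56 mm diameter, 116 mm long, 0.34 to 0.56 kg empty, each different; the ribbed screw lid (tight, does not turn) is the 32 mm at one end. Origin: middle of its axis; x along the axis, the lid at -x. All three look alike; exactly one, any one, holds a loose steel ball
- jar_c: closed cylindrical grinding jar of bare steel lying on its side, 56 mm diameter, 116 mm long, 0.34 to 0.56 kg empty, each different; the ribbed screw lid (tight, does not turn) is the 32 mm at one end. Origin: middle of its axis; x along the axis, the lid at -x. All three look alike; exactly one, any one, holds a loose steel ball
- jar_a_lid (a point): centre of the outer face of jar_a's lid, 58 mm from the jar's origin
- jar_b_lid (a point): centre of the outer face of jar_b's lid, 58 mm from the jar's origin
- jar_c_lid (a point): centre of the outer face of jar_c's lid, 58 mm from the jar's origin
- jar_a_inside: the closed inside of jar_a, fixed to it, same origin and axes, not to be seen: cavity 46 mm across, 98 mm long. The 34 mm, 0.16 kg ball, if in it, runs to one end and knocks when the jar is jerked briskly lengthwise (6 cm at 0.4 m/s and stop; 5 cm at 0.2 m/s is too tame, the ball then only rocks about the middle): a jolt on the tool, then some 0.05 N m of moment to that side while it lies there
- jar_b_inside: the closed inside of jar_b, fixed to it, same origin and axes, not to be seen: cavity 46 mm across, 98 mm long. The 34 mm, 0.16 kg ball, if in it, runs to one end and knocks when the jar is jerked briskly lengthwise (6 cm at 0.4 m/s and stop; 5 cm at 0.2 m/s is too tame, the ball then only rocks about the middle): a jolt on the tool, then some 0.05 N m of moment to that side while it lies there
- jar_c_inside: the closed inside of jar_c, fixed to it, same origin and axes, not to be seen: cavity 46 mm across, 98 mm long. The 34 mm, 0.16 kg ball, if in it, runs to one end and knocks when the jar is jerked briskly lengthwise (6 cm at 0.4 m/s and stop; 5 cm at 0.2 m/s is too tame, the ball then only rocks about the middle): a jolt on the tool, then some 0.05 N m of moment to that side while it lies there
- rack: aluminium cradle, fixed: 130 (x) x 324 (y) mm, three V troughs along its x, side by side 110 mm apart in y, between two end rails 28 mm high, 122 mm apart inside. Origin: centre of its underside
- seat_0 (a point): one trough of the cradle: where the middle of a seated jar's axis lies, 42 mm above the worktop; the trough faces reach 23 mm above the worktop and 24 mm to each side of this point; 3 mm play to the rail at each end
- seat_1 (a point): one trough of the cradle: where the middle of a seated jar's axis lies, 42 mm above the worktop; the trough faces reach 23 mm above the worktop and 24 mm to each side of this point; 3 mm play to the rail at each end
- seat_2 (a point): one trough of the cradle: where the middle of a seated jar's axis lies, 42 mm above the worktop; the trough faces reach 23 mm above the worktop and 24 mm to each side of this point; 3 mm play to the rail at each end
- tray: shallow steel catch tray, fixed: 180 (x) x 130 (y) mm, 20 mm high over its rolled rim, floor 2 mm. Origin: centre of its underside, on the worktop
- vial: bystander: glass vial with a white screw cap, 51 mm across, 97 mm high, origin under its centre
- bottle: bystander: small white reagent bottle, 46 mm across, 90 mm high, origin under its centre
- stopper: bystander: black rubber stopper, 32 mm across, 28 mm high, origin under its centre
- beaker: bystander: clear plastic beaker, 92 x 100 mm, 120 mm high, origin under its centre

How it is judged:
By the outcome, as a careful person would: the job done as asked, in the order asked, and still so for the second after the job is handed in, while the arm keeps its last pose, push and grip.
It also fails if it takes over 72 s, if anything falls off the work surface, if the arm or the gripper's body presses on something with over 40 N, if the wrist force passes 120 N, or if a joint passes its speed limit or range.

ROBOT

A 7-joint arm with a two-finger parallel gripper is mounted at the origin on a cart in front of the work surface, level with it; the furniture and walls round the work are solid. World frame = base frame: x ahead of the robot, y to its left, z up, the work surface at z = 0. Lengths are in m, angles in rad, forces in N, time in s.
With the tool pointing down it reaches from about 0.425 to 0.925 m from the base axis. Payload 6.8 kg.
Tool frame: the origin (TCP) lies at the very end of the fingers, on their centre line; the grasp point (between the pads) lies 19 mm behind it; z points along the fingers, y is the line along which they close (so a half turn about z gives the same grasp; the last joint's range is limited). The gripper opens to 85 mm and grips with 20 to 120 N. Pads are 22 mm wide; open, the fingers measure 114 mm over their backs; the gripper's body (76 mm by 85 mm) begins 54 mm behind the grasp point. The pads swing forward as they close: fully open they stand 13 mm farther back than shut.
Start: joints at [1.196, 0.477, 0.022, 1.555, -0.011, 1.109, -0.083], TCP at [0.178, -0.651, 0.231] pointing down, gripper open.
Joint ranges: [-2.96, 2.96], [-0.34, 2.1], [-1.41, 1.46], [0.24, 2.44], [-1.37, 4.51], [0.17, 1.92], [-2.96, 2.96]. Speed limits (rad/s): [2.39, 2.39, 3.14, 3.14, 3.14, 3.14, 3.14].

INTERFACE

Orientations are given as a unit quaternion [w, x, y, z].
In Python, from station import bot gives the robot as it stands. The module is installed in compiled form; this text tells all that it offers.
- The arm moves only by the shell command python3 -m jog 'ROWS' [OPENING] [FORCE]. ROWS is JSON, a list of rows, each a list of 4 numbers: the shift along the tool's x, y, z in cm, then the turn about the tool's z in rad. In form: [[x, y, z, spin], ...]. A call has 1 to 20 rows; each row is the pose to reach, as a shift and turn from the pose commanded when the call began, along the tool's axes at that moment; what a row does not reach only later rows make up. A row lasts 1/12 s, in which the tool goes at most 41.7 mm and 7.16 degrees, less where a joint would pass 70% of its speed; a pose out of reach is approached as far as the arm can. A call with a gripper value outside its range is refused whole. OPENING is the closure, from -1 (fully open) to 1 (shut), set as the call begins (- or left out, the last holds). The fingers move at their own pace and stop on an object; FORCE is the grip in N (left out, the last holds). Time passes only in rows, so rows that repeat a pose let the fingers close. It gives the time, the measured TCP pose, the force, the opening and the grip force at its end, in the units of the state.
- bot.get_obs(): the state, without advancing time (a new reading comes with each control period).
- bot.read_camera(name): name is "scene" or "top" or "wrist"; returns a dict with "pixels" (480x640x3 uint8, red, green, blue), "depth" (480x640 float32, m along the optical axis (not along the pixel's ray), 0 where there is no reading), "fovy" (degrees; the focal length in pixels is half the picture's height over the tangent of half this angle, whatever the lens; pixels are square), "cx", "cy" (the principal point, pixels), "pose" (4x4, takes a point from camera to world coordinates). Camera axes: x right, y down, z forward; pixel columns grow to the right and rows downward; lengths in m; the calibration is good to about 2 mm. A picture is of the moment at which its call begins.
- bot.hand_in(): hands the job in; it is judged then, once.
The state is a dict: "t": time; "q": joint angles; "joint_vel": joint speeds; "joint_torque": joint torques, N m; "eef_pos": TCP position; "tool_rot": TCP orientation; "contact_force": force on the tool from outside, world axes, zero at the start; "torque": the same for the moment, N m; "gripper_width": opening from 0.0 (shut) to 1.0 (fully open); "grasp_force": force on a finger pad.
Only numpy, scipy, OpenCV 4.12 (cv2) and the standard library are available. Lean on these libraries where they do the work, as an engineer would, in place of code of your own. Each camera call takes 0.05 s, during which the arm holds its last target. There are 200 camera calls.

## Working session

There is one attempt and no reset: what is moved stays moved. The work goes in short steps, Python scripts to look and compute and a shell command to move; the robot and the scene stay as the last step left them, time stands still between calls to the robot, and variables do not carry over. Pictures are saved under pics/ and viewed, at most 10 in all, crops included, and the job is handed in when it is done.

```bash
mkdir -p pics; cat > h.py <<'E'
import numpy as np,cv2
from station import bot
from scipy.spatial.transform import Rotation as R
def cam(n):
    c=bot.read_camera(n); h,w=c['depth'].shape
    f=240/np.tan(np.radians(c['fovy'])/2); v,u=np.mgrid[:h,:w]
    z=c['depth']; P=np.stack([(u-c['cx'])/f*z,(v-c['cy'])/f*z,z],-1)@c['pose'][:3,:3].T+c['pose'][:3,3]
    return c,P
def tool():
    o=bot.get_obs(); q=o['tool_rot']; return o,np.array(o['eef_pos']),R.from_quat([q[1],q[2],q[3],q[0]]).as_matrix()
E
python3 - <<'E'
from h import *
for n in('top','scene'):
    c,P=cam(n); cv2.imwrite(f'pics/{n}0.png',c['pixels'][...,::-1]); np.save(f'{n}0.npy',P); print(n,c['fovy'],c['pose'].round(3).tolist())
o,p,M=tool(); print(o); print(M.round(3))
E
```

```text
top 54.81080198927751 [[-0.02, -0.992, 0.127, 0.408], [-1.0, 0.02, -0.001, 0.035], [-0.002, -0.127, -0.992, 1.16], [0.0, 0.0, 0.0, 1.0]]
scene 45.93130979907753 [[-0.896, -0.247, 0.369, 0.014], [-0.444, 0.526, -0.725, 1.048], [-0.015, -0.814, -0.581, 0.868], [0.0, 0.0, 0.0, 1.0]]
{'t': 0.1, 'q': array([ 1.19591385,  0.47776096,  0.02236784,  1.55633638, -0.01150822,
        1.10930783, -0.08310999]), 'joint_vel': array([ 0.00083152, -0.00381825,  0.00173396, -0.00237117, -0.00050934,
       -0.00030944,  0.00010341]), 'joint_torque': array([ 5.11355727e-03, -5.97756600e+01,  1.61387008e+00, -2.81957030e+01,
        1.28680863e-02,  4.95324988e-03, -5.20682829e-05]), 'eef_pos': array([ 0.17778639, -0.65061541,  0.23040108]), 'tool_rot': array([-8.23594252e-04,  9.91117274e-01,  1.32988117e-01, -1.75110275e-04]), 'contact_force': array([ 0.31729868, -0.01316173,  0.20961775]), 'torque': array([-0.00489737,  0.01739922,  0.01941042]), 'grasp_force': 0.0, 'gripper_width': 0.9977114892437247}
[[ 0.965  0.264 -0.001]
 [ 0.264 -0.965  0.002]
 [-0.    -0.002 -1.   ]]
```

View pics/top0.png

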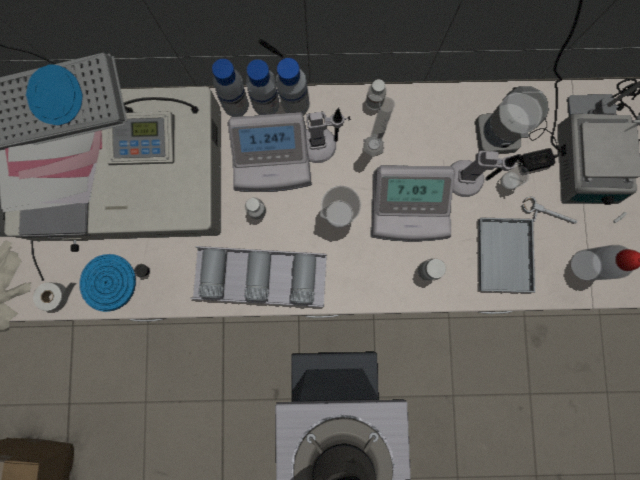

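View pics/scene0.png

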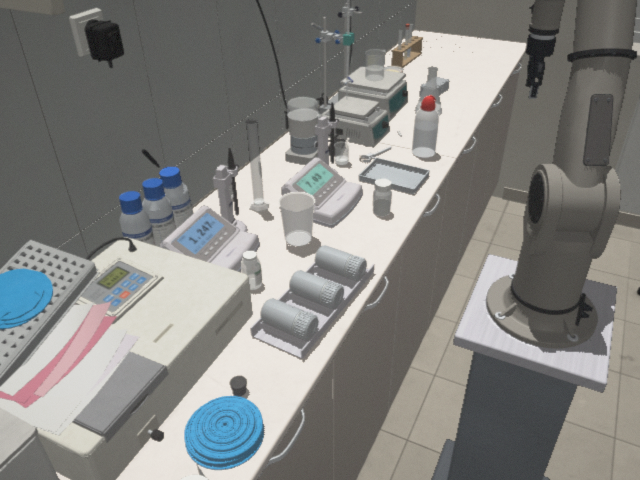

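The top view shows the three jars at about (212,274), (257,276) and (303,278) with ribbed lids at the lower (front, −x) end. The tray is at (506,256), vial or bottle at (432,269) and (254,208), beaker at (340,208), and stopper at (142,270). The scene view agrees, so next I'll measure with depth.

```bash
python3 - <<'E'
from h import *
P=np.load('top0.npy')
def box(u0,u1,v0,v1,zl,zh):
    Q=P[v0:v1,u0:u1].reshape(-1,3); return Q[(Q[:,2]>zl)&(Q[:,2]<zh)]
def rep(n,Q): print(n,len(Q),'min',np.percentile(Q,1,0).round(3),'max',np.percentile(Q,99,0).round(3),'med',np.median(Q,0).round(3))
for n,u in(('L',212),('M',257),('R',303)):
    Q=box(u-22,u+22,235,312,.045,.09); rep(n,Q)
    S=Q[Q[:,2]>.062]; d=S[:,:2]-S[:,:2].mean(0); w,V=np.linalg.eigh(d.T@d); print('  axis deg',np.degrees(np.arctan2(V[1,1],V[0,1])), S[:,:2].mean(0))
rep('rack',box(188,332,240,312,.012,.035))
Q=box(470,545,210,300,.012,.03); rep('tray rim',Q); print(cv2.minAreaRect((Q[:,:2]*1000).astype(np.float32)))
Q=box(188,332,240,312,.012,.04);print(cv2.minAreaRect((Q[:,:2]*1000).astype(np.float32)))
rep('table',box(350,370,280,300,-.1,.1))
for n,b in dict(v432=(410,450,250,290),v254=(240,270,190,225),beak=(315,365,180,232),stop=(133,152,260,280),red=(600,640,240,280),glass=(565,605,240,290),disp=(370,456,160,242)).items():
    Q=box(*b,.015,.3)
    if len(Q): rep(n,Q)
E
```

```text
L 1103 min [0.411 0.275 0.047] max [0.524 0.331 0.073] med [0.467 0.299 0.066]
  axis deg 174.9854116806132 [0.46786936 0.30244985]
M 1106 min [0.403 0.165 0.047] max [0.516 0.222 0.073] med [0.458 0.191 0.066]
  axis deg 175.59801967544686 [0.45859986 0.19328399]
R 1096 min [0.394 0.057 0.048] max [0.507 0.113 0.073] med [0.45  0.083 0.066]
  axis deg 175.7017255736174 [0.45047115 0.08468967]
rack 609 min [0.384 0.037 0.012] max [0.536 0.351 0.032] med [0.452 0.207 0.027]
tray rim 540 min [ 0.409 -0.506  0.012] max [ 0.611 -0.35   0.025] med [ 0.506 -0.434  0.02 ]
((512.274658203125, -433.4540710449219), (162.4600830078125, 207.00433349609375), 86.61407470703125)
((459.77838134765625, 195.19015502929688), (321.7325439453125, 130.2659149169922), 85.43621826171875)
table 399 min [ 0.398 -0.078 -0.004] max [ 0.445 -0.03   0.005] med [ 0.422 -0.055  0.   ]
v432 493 min [ 0.441 -0.243  0.017] max [ 0.487 -0.197  0.1  ] med [ 0.464 -0.214  0.095]
v254 400 min [0.603 0.175 0.016] max [0.676 0.228 0.093] med [0.621 0.195 0.073]
beak 783 min [ 0.571 -0.05   0.017] max [0.658 0.038 0.122] med [ 0.638 -0.01   0.086]
stop 149 min [0.465 0.467 0.018] max [0.494 0.499 0.033] med [0.479 0.481 0.028]
red 1166 min [ 0.434 -0.633  0.091] max [ 0.507 -0.583  0.198] med [ 0.469 -0.603  0.149]
glass 928 min [ 0.434 -0.612  0.016] max [ 0.508 -0.58   0.136] med [ 0.47  -0.586  0.079]
disp 5961 min [ 0.542 -0.278  0.018] max [ 0.712 -0.089  0.1  ] med [ 0.628 -0.181  0.063]
```

```bash
python3 - <<'E'
from h import *
P=np.load('top0.npy')
Q=P[245:308,190:330].reshape(-1,3)
a=np.radians(-4.6); B=np.array([[np.cos(a),np.sin(a)],[-np.sin(a),np.cos(a)]])
L=(Q[:,:2]-[.459,.1945])@B.T
for y in range(-170,171,10):
    m=(abs(L[:,1]*1000-y)<5)&(abs(L[:,0])<.04)
    if m.sum(): print(y,np.percentile(Q[m,2]*1000,[10,50,90]).round(),end=' ')
T=P[205:305,465:548].reshape(-1,3); m=(T[:,2]>.012)&(T[:,2]<.024)&(abs(T[:,1]+.432)<.085)&(abs(T[:,0]-.51)<.105)
print(); print(cv2.minAreaRect((T[m,:2]*1000).astype(np.float32)))
for lo in(.4,.45,.5,.55,.6):
    k=m&(abs(T[:,0]-lo)<.02); print(lo,k.sum(),np.percentile(T[k,1],[2,98]).round(3) if k.any() else '')
for lo in(-.47,-.43,-.39):
    k=m&(abs(T[:,1]-lo)<.02); print(lo,k.sum(),np.percentile(T[k,0],[2,98]).round(3))
E
python3 -m jog '[[30.7,-28,0,0],[30.7,-28,0,0],[30.7,-28,0,0],[30.7,-28,0,0],[30.7,-28,0,0],[30.7,-28,0,0],[30.7,-28,0,0],[30.7,-28,0,0],[30.7,-28,0,0],[30.7,-28,0,0],[45.7,-63.8,0,0.347],[45.7,-63.8,0,0.347],[45.7,-63.8,0,0.347],[45.7,-63.8,0,0.347],[45.7,-63.8,0,0.347],[45.7,-63.8,0,0.347],[45.7,-63.8,0,0.347],[45.7,-63.8,0,0.347],[45.7,-63.8,0,0.347],[45.7,-63.8,0,0.347]]' -1
```

```text
-170 [-2.  0.  3.] -160 [   0.    7. 1160.] -150 [4. 7. 9.] -140 [ 4.  7. 51.] -130 [55. 61. 65.] -120 [65. 68. 71.] -110 [67. 69. 72.] -100 [65. 67. 70.] -90 [55. 60. 65.] -80 [ 4.  7. 50.] -70 [4. 7. 9.] -60 [4. 7. 9.] -50 [ 4.  7. 10.] -40 [4. 6. 9.] -30 [ 5.  8. 51.] -20 [48. 60. 66.] -10 [64. 68. 71.] 0 [67. 70. 72.] 10 [64. 68. 70.] 20 [55. 61. 65.] 30 [ 4. 10. 51.] 40 [ 3.  7. 10.] 50 [3. 6. 9.] 60 [4. 6. 9.] 70 [4. 6. 9.] 80 [ 5.  9. 51.] 90 [12. 59. 66.] 100 [64. 68. 71.] 110 [67. 70. 72.] 120 [65. 68. 70.] 130 [55. 61. 65.] 140 [49. 51. 52.] 150 [ 4.  7. 10.] 160 [-0.  5.  8.] 170 [-2.  1.  4.] 
((514.3248901367188, -431.4126281738281), (157.96131896972656, 211.02267456054688), 86.45121765136719)
0.4 106 [-0.48 -0.35]
0.45 75 [-0.483 -0.35 ]
0.5 66 [-0.485 -0.352]
0.55 74 [-0.487 -0.354]
0.6 132 [-0.515 -0.358]
-0.47 221 [0.409 0.609]
-0.43 60 [0.41  0.592]
-0.39 55 [0.411 0.592]
t: 1.77
eef_pos: [0.4503, 0.089, 0.2315]
tool_rot: [-0.001, 0.999, -0.038, 0.0]
contact_force: [1.2, -0.1, 0.5]
gripper_width: 1.004
grasp_force: 0.0
```

```bash
python3 -m jog '[[0,0,4,0],[0,0,8,0],[0,0,12,0],[0,0,15,0],[0,0,17,0],[0,0,18.5,0],[0,0,19.5,0],[0,0,20.3,0],[0,0,20.9,0],[0,0,20.9,0],[0,0,20.9,0]]' -1; python3 - <<'E'
from h import *
o,p,M=tool(); print(p,M.round(3).tolist(),o['q'].round(2),o['torque'],o['contact_force'])
E
```

```text
t: 2.68
eef_pos: [0.4509, 0.0848, 0.0226]
tool_rot: [-0.0, 0.999, -0.04, 0.0]
contact_force: [-0.1, 0.2, 0.1]
gripper_width: 0.998
grasp_force: 0.0
[0.45089846 0.08483163 0.02263497] [[0.997, -0.08, 0.001], [-0.08, -0.997, 0.0], [0.001, -0.0, -1.0]] [-0.02  0.49 -0.36  2.19  0.35  0.52 -2.3 ] [0.01694474 0.01449091 0.00934033] [-0.12968915  0.16627918  0.12356807]
```

```bash
python3 -m jog '[[0,0,0,0],[0,0,0,0],[0,0,0,0],[0,0,0,0],[0,0,0,0],[0,0,0,0],[0,0,0,0],[0,0,0,0]]' 1 90 && python3 -m jog '[[0,0,-0.5,0],[0,0,-1.5,0],[0,0,-4,0],[0,0,-7,0],[0,0,-10,0],[0,0,-12,0],[0,0,-13,0],[0,0,-13,0],[0,0,-13,0],[0,0,-13,0]]'; python3 - <<'E'
from h import *
o,p,M=tool(); print(o['torque'],o['contact_force'],o['gripper_width'])
E
```

```text
t: 3.35
eef_pos: [0.4511, 0.0845, 0.0234]
tool_rot: [0.0, 0.999, -0.04, 0.001]
contact_force: [-2.5, -1.3, 9.8]
gripper_width: 0.635
grasp_force: 94.5
t: 4.18
eef_pos: [0.4494, 0.0843, 0.1509]
tool_rot: [0.0, 0.999, -0.04, -0.001]
contact_force: [0.1, -0.2, -6.1]
gripper_width: 0.64
grasp_force: 97.3
[-0.04715783 -0.01172992  0.05511721] [ 0.06998535 -0.22974317 -6.05380351] 0.6395443449094231
```

```bash
cat > tq.py <<'E'
from h import *
o,p,M=tool(); print('F',np.round(o['contact_force'],2),'T tool',np.round(M.T@o['torque'],3),p.round(4))
E
python3 tq.py; H='';
python3 -m jog '[[3.8,0,0,0],[7.6,0,0,0],[7.6,0,0,0],[7.6,0,0,0],[7.6,0,0,0],[7.6,0,0,0],[7.6,0,0,0],[7.6,0,0,0]]'; python3 tq.py
python3 -m jog '[[-3.8,0,0,0],[-7.6,0,0,0],[-7.6,0,0,0],[-7.6,0,0,0],[-7.6,0,0,0],[-7.6,0,0,0],[-7.6,0,0,0],[-7.6,0,0,0]]'; python3 tq.py
python3 -m jog '[[3.8,0,0,0],[7.6,0,0,0],[7.6,0,0,0],[7.6,0,0,0],[7.6,0,0,0],[7.6,0,0,0],[7.6,0,0,0],[7.6,0,0,0]]'; python3 tq.py
python3 -m jog '[[-3.8,0,0,0],[-7.6,0,0,0],[-7.6,0,0,0],[-7.6,0,0,0],[-7.6,0,0,0],[-7.6,0,0,0],[-7.6,0,0,0],[-7.6,0,0,0]]'; python3 tq.py
```

```text
F [ 0.07 -0.23 -6.05] T tool [-0.046  0.016 -0.055] [0.4494 0.0843 0.1509]
t: 4.85
eef_pos: [0.5255, 0.0788, 0.1521]
tool_rot: [0.0, 0.999, -0.04, -0.0]
contact_force: [0.5, -0.6, -4.6]
gripper_width: 0.637
grasp_force: 97.2
F [ 0.49 -0.61 -4.62] T tool [ 0.     0.011 -0.023] [0.5255 0.0788 0.1521]
t: 5.52
eef_pos: [0.4514, 0.0848, 0.1524]
tool_rot: [-0.0, 0.999, -0.04, 0.0]
contact_force: [-0.1, 0.2, -5.2]
gripper_width: 0.638
grasp_force: 97.1
F [-0.05  0.23 -5.17] T tool [ 0.005 -0.025  0.006] [0.4514 0.0848 0.1524]
t: 6.18
eef_pos: [0.5257, 0.0788, 0.1524]
tool_rot: [0.0, 0.999, -0.04, -0.0]
contact_force: [-0.1, -0.5, -5.6]
gripper_width: 0.634
grasp_force: 97.2
F [-0.07 -0.54 -5.58] T tool [0.049 0.028 0.045] [0.5257 0.0788 0.1524]
t: 6.85
eef_pos: [0.4514, 0.0848, 0.1524]
tool_rot: [-0.0, 0.999, -0.04, 0.0]
contact_force: [0.4, -0.3, -4.4]
gripper_width: 0.631
grasp_force: 97.1
F [ 0.35 -0.35 -4.36] T tool [-0.051 -0.001 -0.005] [0.4514 0.0848 0.1524]
```

```bash
cat > tq.py <<'E'
from h import *
A=[]
for i in range(10):
    o,p,M=tool(); A.append(np.r_[o['contact_force'],M.T@o['torque']]); bot.read_camera('wrist')
A=np.array(A); print('mean F',A[:,:3].mean(0).round(2),'T tool',A[:,3:].mean(0).round(3),'sd',A.std(0).round(3)[3:],p.round(4))
E
python3 tq.py
python3 -m jog '[[3.8,0,0,0],[7.6,0,0,0],[7.6,0,0,0],[7.6,0,0,0],[7.6,0,0,0],[7.6,0,0,0],[7.6,0,0,0]]' >/dev/null; python3 tq.py
python3 -m jog '[[-3.8,0,0,0],[-7.6,0,0,0],[-7.6,0,0,0],[-7.6,0,0,0],[-7.6,0,0,0],[-7.6,0,0,0],[-7.6,0,0,0]]'>/dev/null; python3 tq.py
```

```text
mean F [ 0.08 -0.39 -5.36] T tool [-0.009  0.001 -0.023] sd [0.025 0.02  0.025] [0.4506 0.0848 0.1523]
mean F [ 0.09  0.27 -5.44] T tool [ 0.008  0.004 -0.003] sd [0.025 0.024 0.021] [0.5263 0.0787 0.1524]
mean F [-0.03  0.17 -5.39] T tool [-0.001  0.006 -0.009] sd [0.032 0.019 0.025] [0.4506 0.0848 0.1522]
```

```bash
python3 -m jog '[[0,0,2,0],[0,0,5,0],[0,0,8,0],[0,0,10,0],[0,0,11,0],[0,0,11.5,0],[0,0,11.8,0],[0,0,11.8,0],[0,0,11.8,0]]'; python3 -m jog '[[0,0,0.3,0],[0,0,0.6,0],[0,0,0.9,0],[0,0,1.1,0],[0,0,1.1,0]]'; python3 tq.py
```

```text
t: 10.27
eef_pos: [0.4516, 0.0851, 0.0353]
tool_rot: [-0.0, 0.999, -0.04, 0.001]
contact_force: [0.5, -0.4, -6.1]
gripper_width: 0.633
grasp_force: 97.1
t: 10.68
eef_pos: [0.4508, 0.0846, 0.0235]
tool_rot: [0.0, 0.999, -0.04, 0.0]
contact_force: [-1.1, -0.0, 0.9]
gripper_width: 0.639
grasp_force: 97.7
mean F [-1.58 -1.36  3.63] T tool [-0.276 -0.311  0.049] sd [0.067 0.052 0.026] [0.4507 0.0846 0.0235]
```

```bash
python3 -m jog '[[0,0,0,0],[0,0,0,0],[0,0,0,0],[0,0,0,0],[0,0,0,0],[0,0,-2,0],[0,0,-5,0],[0,0,-8,0],[0,-3.5,-9,0],[0,-7,-9,0],[0,-10,-9,0],[0,-11,-9,0],[0,-11,-9,0]]' -1; python3 -m jog '[[0,0,3,0],[0,0,6,0],[0,0,7.5,0],[0,0,8.5,0],[0,0,9.1,0],[0,0,9.1,0],[0,0,9.1,0]]'; python3 - <<'E'
from h import *
c,P=cam('wrist'); cv2.imwrite('pics/w1.png',c['pixels'][...,::-1])
E
```

```text
t: 12.27
eef_pos: [0.4593, 0.198, 0.1136]
tool_rot: [-0.001, 0.999, -0.038, 0.0]
contact_force: [-0.5, -0.6, -0.1]
gripper_width: 1.005
grasp_force: 0.0
t: 12.85
eef_pos: [0.4598, 0.1941, 0.0227]
tool_rot: [-0.0, 0.999, -0.04, 0.0]
contact_force: [-0.1, -0.8, 0.2]
gripper_width: 0.999
grasp_force: 0.0
```

View pics/w1.png

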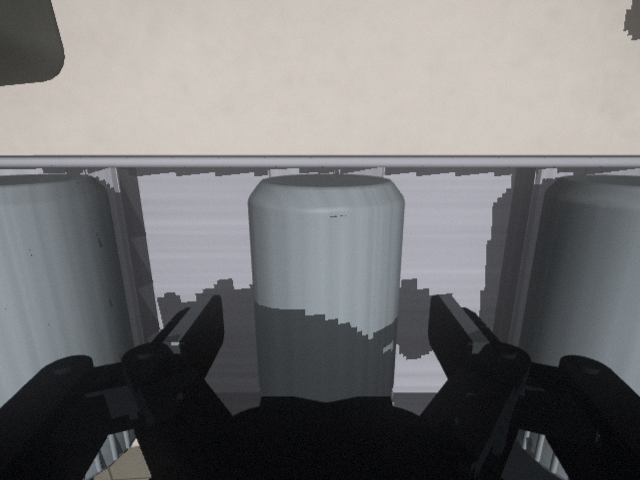

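The wrist view shows the middle jar (columns 250–403) centred between the pads (about 215 and 440). The replaced jar on the right (from column 545) lies within the rails.

```bash
python3 -m jog '[[0,0,0,0],[0,0,0,0],[0,0,0,0],[0,0,0,0],[0,0,0,0],[0,0,0,0],[0,0,0,0]]' 1 90 && python3 -m jog '[[0,0,-0.5,0],[0,0,-1.5,0],[0,0,-4,0],[0,0,-7,0],[0,0,-10,0],[0,0,-12,0],[0,0,-13,0],[0,0,-13,0],[0,0,-13,0]]'; python3 tq.py
python3 -m jog '[[4,0,0,0],[8,0,0,0],[8,0,0,0],[8,0,0,0],[8,0,0,0],[8,0,0,0],[8,0,0,0]]' ; python3 tq.py
python3 -m jog '[[-4,0,0,0],[-8,0,0,0],[-8,0,0,0],[-8,0,0,0],[-8,0,0,0],[-8,0,0,0],[-8,0,0,0]]'; python3 tq.py
```

```text
t: 13.48
eef_pos: [0.46, 0.1941, 0.0235]
tool_rot: [0.0, 0.999, -0.04, 0.001]
contact_force: [-2.8, -2.7, 9.7]
gripper_width: 0.635
grasp_force: 94.8
t: 14.23
eef_pos: [0.459, 0.1939, 0.1519]
tool_rot: [0.0, 0.999, -0.04, -0.0]
contact_force: [-1.2, -0.2, -6.2]
gripper_width: 0.635
grasp_force: 97.5
mean F [-0.01 -0.18 -5.99] T tool [-0.004 -0.004 -0.006] sd [0.025 0.029 0.032] [0.4592 0.1944 0.1518]
t: 15.32
eef_pos: [0.5379, 0.1883, 0.1522]
tool_rot: [0.0, 0.999, -0.039, -0.0]
contact_force: [-3.9, -0.6, -4.5]
gripper_width: 0.637
grasp_force: 98.2
mean F [-0.15  0.03 -5.67] T tool [0.002 0.057 0.008] sd [0.052 1.072 0.037] [0.5392 0.188  0.1523]
t: 16.4
eef_pos: [0.4609, 0.1945, 0.1526]
tool_rot: [-0.0, 0.999, -0.041, 0.001]
contact_force: [4.8, 1.2, -7.4]
gripper_width: 0.637
grasp_force: 99.1
mean F [ 0.78  0.09 -5.88] T tool [-0.02   0.008 -0.   ] sd [0.043 1.078 0.029] [0.4595 0.1944 0.1523]
```

```bash
python3 tq.py
python3 -m jog '[[4,0,0,0],[8,0,0,0],[8,0,0,0],[8,0,0,0],[8,0,0,0],[8,0,0,0],[8,0,0,0],[8,0,0,0],[8,0,0,0],[8,0,0,0],[8,0,0,0],[8,0,0,0],[8,0,0,0],[8,0,0,0],[8,0,0,0],[8,0,0,0]]' ; python3 tq.py;
```

```text
mean F [-0.71  0.03 -5.83] T tool [ 0.007  0.044 -0.002] sd [0.045 1.051 0.029] [0.4594 0.1944 0.1523]
t: 18.73
eef_pos: [0.5392, 0.188, 0.1523]
tool_rot: [0.0, 0.999, -0.04, 0.0]
contact_force: [4.0, 0.2, -6.1]
gripper_width: 0.637
grasp_force: 99.3
mean F [ 0.26  0.09 -5.63] T tool [-0.003  0.06   0.026] sd [0.058 1.021 0.037] [0.5392 0.188  0.1523]
```

```bash
cat > ts.py <<'E'
from h import *
import sys
A=[]
for i in range(int(sys.argv[1])):
    o,p,M=tool(); A.append(np.r_[o['t'],M.T@o['contact_force'],M.T@o['torque'],p[0]*1000,o['grasp_force']]); bot.read_camera('wrist')
print(np.array(A).round(2)[:,[0,1,3,5,7,8]]); np.save('ts.npy',A)
E
python3 ts.py 12
```

```text
[[ 1.9230e+01 -4.6000e+00  4.9400e+00  1.3000e+00  5.3913e+02  9.9140e+01]
 [ 1.9280e+01 -1.1200e+00  5.4000e+00 -6.5000e-01  5.3915e+02  9.9120e+01]
 [ 1.9330e+01  5.2900e+00  7.3100e+00 -1.3400e+00  5.3917e+02  9.9230e+01]
 [ 1.9380e+01  2.1700e+00  5.1300e+00  4.1000e-01  5.3921e+02  9.9280e+01]
 [ 1.9430e+01 -3.8000e+00  3.7800e+00  1.4200e+00  5.3915e+02  9.9160e+01]
 [ 1.9480e+01 -2.1700e+00  6.0700e+00 -2.6000e-01  5.3914e+02  9.9060e+01]
 [ 1.9530e+01  3.9800e+00  7.1300e+00 -1.4200e+00  5.3918e+02  9.9200e+01]
 [ 1.9580e+01  3.2300e+00  5.8000e+00 -1.0000e-02  5.3920e+02  9.9270e+01]
 [ 1.9630e+01 -2.3800e+00  4.8100e+00  1.5600e+00  5.3916e+02  9.9190e+01]
 [ 1.9680e+01 -3.3200e+00  5.5700e+00  3.7000e-01  5.3917e+02  9.9080e+01]
 [ 1.9730e+01  2.5500e+00  6.0900e+00 -1.4400e+00  5.3916e+02  9.9170e+01]
 [ 1.9780e+01  3.5000e+00  5.9800e+00 -5.0000e-01  5.3921e+02  9.9300e+01]]
```

```bash
cat > fit.py <<'E'
from h import *
from scipy.optimize import curve_fit
A=np.load('ts.npy'); t=A[:,0]-A[0,0]
f=lambda t,c,a,b,w,k:c+np.exp(-k*t)*(a*np.cos(w*t)+b*np.sin(w*t))
for n,i in(('Fx',1),('Ty',5)):
    best=min((curve_fit(f,t,A[:,i],[A[:,i].mean(),1,1,w,0],maxfev=20000) for w in(27,29,31,33,35)),key=lambda r:((f(t,*r[0])-A[:,i])**2).sum())
    print(n,best[0].round(3),'se c',np.sqrt(best[1][0,0]).round(3),'res',np.std(f(t,*best[0])-A[:,i]).round(3))
E
python3 fit.py
python3 -m jog '[[-4,0,0,0],[-8,0,0,0],[-8,0,0,0],[-8,0,0,0],[-8,0,0,0],[-8,0,0,0],[-8,0,0,0],[-8,0,0,0],[-8,0,0,0]]'; python3 ts.py 12 ; python3 fit.py
```

```text
Fx [ 0.316 -5.151 -0.924 29.787  0.518] se c 0.075 res 0.191
Ty [ 2.2000e-02  1.2400e+00 -7.6100e-01  2.9766e+01 -8.5000e-02] se c 0.016 res 0.041
t: 20.58
eef_pos: [0.4601, 0.1944, 0.1523]
tool_rot: [-0.0, 0.999, -0.04, 0.0]
contact_force: [2.0, -0.6, -5.6]
gripper_width: 0.633
grasp_force: 99.2
[[ 2.0580e+01  2.0100e+00  5.6400e+00  4.6000e-01  4.6007e+02  9.9200e+01]
 [ 2.0630e+01 -3.7700e+00  4.5300e+00  1.3600e+00  4.5986e+02  9.9080e+01]
 [ 2.0680e+01 -1.1600e+00  6.2500e+00 -6.7000e-01  4.5969e+02  9.9040e+01]
 [ 2.0730e+01  3.5600e+00  7.4400e+00 -1.2400e+00  4.5960e+02  9.9160e+01]
 [ 2.0780e+01  1.3000e+00  4.4700e+00  8.4000e-01  4.5955e+02  9.9240e+01]
 [ 2.0830e+01 -3.4900e+00  4.0500e+00  1.2100e+00  4.5947e+02  9.9040e+01]
 [ 2.0880e+01 -8.4000e-01  7.5100e+00 -9.8000e-01  4.5942e+02  9.9060e+01]
 [ 2.0930e+01  4.2700e+00  8.1400e+00 -1.0300e+00  4.5944e+02  9.9190e+01]
 [ 2.0980e+01 -7.8000e-01  5.4100e+00  1.1100e+00  4.5944e+02  9.9190e+01]
 [ 2.1030e+01 -4.1500e+00  5.0000e+00  1.0400e+00  4.5941e+02  9.9020e+01]
 [ 2.1080e+01  6.1000e-01  7.2700e+00 -1.1500e+00  4.5944e+02  9.9050e+01]
 [ 2.1130e+01  3.8200e+00  6.6800e+00 -8.1000e-01  4.5943e+02  9.9210e+01]]
Fx [-0.045  1.99  -3.315 32.88  -0.1  ] se c 0.123 res 0.313
Ty [ 2.2000e-02  4.9900e-01  1.3610e+00  3.2566e+01 -8.0000e-02] se c 0.013 res 0.033
```

```bash
python3 -m jog '[[0,0,2,0],[0,0,5,0],[0,0,8,0],[0,0,10,0],[0,0,11,0],[0,0,11.5,0],[0,0,11.8,0],[0,0,12.1,0],[0,0,12.4,0],[0,0,12.7,0],[0,0,12.9,0],[0,0,12.9,0],[0,0,12.9,0]]'; python3 -m jog '[[0,0,0,0],[0,0,0,0],[0,0,0,0],[0,0,0,0],[0,0,0,0],[0,0,-2,0],[0,0,-5,0],[0,0,-8,0],[0,-3.5,-9,0],[0,-7,-9,0],[0,-10,-9,0],[0,-11,-9,0],[0,-11,-9,0]]' -1; python3 -m jog '[[0,0,3,0],[0,0,6,0],[0,0,7.5,0],[0,0,8.5,0],[0,0,9.1,0],[0,0,9.1,0],[0,0,9.1,0]]'; python3 - <<'E'
from h import *
c,P=cam('wrist'); cv2.imwrite('pics/w2.png',c['pixels'][...,::-1])
E
```

```text
t: 22.27
eef_pos: [0.4597, 0.1943, 0.0236]
tool_rot: [0.0, 0.999, -0.04, 0.0]
contact_force: [-1.0, -1.9, -1.9]
gripper_width: 0.638
grasp_force: 100.3
t: 23.35
eef_pos: [0.4676, 0.3079, 0.1137]
tool_rot: [-0.001, 0.999, -0.038, 0.0]
contact_force: [-0.3, -0.4, 0.3]
gripper_width: 0.996
grasp_force: 0.0
t: 23.93
eef_pos: [0.4687, 0.304, 0.0228]
tool_rot: [-0.0, 0.999, -0.04, 0.0]
contact_force: [-0.1, 0.1, 0.6]
gripper_width: 0.996
grasp_force: 0.0
```

View pics/w2.png

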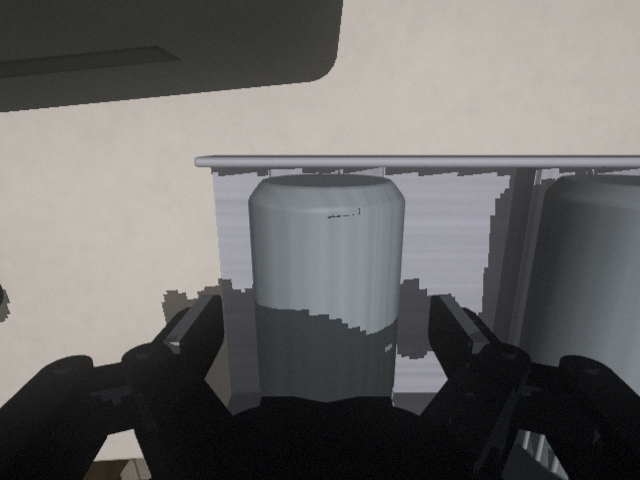

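The left jar (columns 250–403) is centred between the pads, and the middle jar at the right is seated again.

```bash
python3 -m jog '[[0,0,0,0],[0,0,0,0],[0,0,0,0],[0,0,0,0],[0,0,0,0],[0,0,0,0],[0,0,0,0]]' 1 90 && python3 -m jog '[[0,0,-0.5,0],[0,0,-1.5,0],[0,0,-4,0],[0,0,-7,0],[0,0,-10,0],[0,0,-12,0],[0,0,-13,0],[0,0,-13,0],[0,0,-13,0]]'
python3 -m jog '[[4,0,0,0],[8,0,0,0],[8,0,0,0],[8,0,0,0],[8,0,0,0],[8,0,0,0],[8,0,0,0]]' ; python3 ts.py 9; python3 fit.py
python3 -m jog '[[-4,0,0,0],[-8,0,0,0],[-8,0,0,0],[-8,0,0,0],[-8,0,0,0],[-8,0,0,0],[-8,0,0,0]]'; python3 ts.py 9; python3 fit.py
```

```text
t: 24.57
eef_pos: [0.4688, 0.3038, 0.0235]
tool_rot: [0.0, 0.999, -0.04, 0.001]
contact_force: [-1.6, -1.9, 9.7]
gripper_width: 0.637
grasp_force: 95.2
t: 25.32
eef_pos: [0.468, 0.3037, 0.152]
tool_rot: [0.0, 0.999, -0.04, -0.0]
contact_force: [0.3, -0.6, -4.0]
gripper_width: 0.638
grasp_force: 96.3
t: 25.9
eef_pos: [0.5465, 0.298, 0.1515]
tool_rot: [0.0, 0.999, -0.039, -0.001]
contact_force: [-0.2, -0.1, -3.7]
gripper_width: 0.636
grasp_force: 96.2
[[ 2.5900e+01 -2.0000e-01  3.7100e+00 -0.0000e+00  5.4646e+02  9.6250e+01]
 [ 2.5950e+01 -2.9000e-01  3.8600e+00  5.0000e-02  5.4677e+02  9.6250e+01]
 [ 2.6000e+01  1.4700e+00  4.1100e+00  2.0000e-02  5.4705e+02  9.6250e+01]
 [ 2.6050e+01 -2.5000e-01  4.0600e+00 -0.0000e+00  5.4732e+02  9.6250e+01]
 [ 2.6100e+01 -3.0000e-02  3.2500e+00  6.0000e-02  5.4752e+02  9.6250e+01]
 [ 2.6150e+01 -1.4000e-01  2.7200e+00  3.0000e-02  5.4769e+02  9.6250e+01]
 [ 2.6200e+01 -1.2300e+00  3.8100e+00 -2.0000e-02  5.4779e+02  9.6250e+01]
 [ 2.6250e+01  2.0000e-01  3.6500e+00  5.0000e-02  5.4790e+02  9.6250e+01]
 [ 2.6300e+01 -2.3000e-01  3.3400e+00  6.0000e
[... 450 characters left out ...]
02  4.6931e+02  9.6190e+01]
 [ 2.7030e+01  7.9000e-01  3.2700e+00  3.0000e-02  4.6909e+02  9.6190e+01]
 [ 2.7080e+01 -7.7000e-01  3.7500e+00 -1.0000e-02  4.6889e+02  9.6190e+01]
 [ 2.7130e+01 -5.1000e-01  4.1700e+00  1.0000e-02  4.6869e+02  9.6190e+01]
 [ 2.7180e+01  8.0000e-01  5.0300e+00  1.0000e-02  4.6856e+02  9.6190e+01]
 [ 2.7230e+01  2.0000e-02  4.5400e+00 -2.0000e-02  4.6847e+02  9.6190e+01]
 [ 2.7280e+01  1.1200e+00  4.4100e+00 -6.0000e-02  4.6837e+02  9.6190e+01]
 [ 2.7330e+01 -4.1000e-01  4.0600e+00  4.0000e-02  4.6832e+02  9.6190e+01]]
Fx [ 0.086  0.334  0.08  20.906 -2.509] se c 0.297 res 0.557
Ty [ 1.7000e-02 -0.0000e+00  0.0000e+00  4.4100e-01 -3.0904e+01] se c 0.008 res 0.009
```

```bash
python3 -m jog '[[0,0,2,0],[0,0,5,0],[0,0,8,0],[0,0,10,0],[0,0,11,0],[0,0,11.5,0],[0,0,11.8,0],[0,0,12.1,0],[0,0,12.4,0],[0,0,12.7,0],[0,0,12.9,0],[0,0,12.9,0],[0,0,12.9,0]]'; python3 -m jog '[[0,0,0,0],[0,0,0,0],[0,0,0,0],[0,0,0,0],[0,0,0,0],[0,0,-2,0],[0,0,-5,0],[0,0,-8,0],[0,3.5,-9,0],[0,7,-9,0],[0,10,-9,0],[0,11,-9,0],[0,11,-9,0],[0,11,-9,0]]' -1; python3 -m jog '[[0,0,3,0],[0,0,6,0],[0,0,7.5,0],[0,0,8.5,0],[0,0,9.1,0],[0,0,9.1,0],[0,0,9.1,0]]'; python3 -m jog '[[0,0,0,0],[0,0,0,0],[0,0,0,0],[0,0,0,0],[0,0,0,0],[0,0,0,0],[0,0,0,0]]' 1 50 && python3 -m jog '[[0,0,-0.5,0],[0,0,-1.5,0],[0,0,-4,0],[0,0,-7,0],[0,0,-10,0],[0,0,-12,0],[0,0,-13,0],[0,0,-13,0],[0,0,-13,0]]'
python3 -m jog '[[3.7,0,0,0],[7.4,0,0,0],[7.4,0,0,0],[7.4,0,0,0],[7.4,0,0,0],[7.4,0,0,0],[7.4,0,0,0]]' ; python3 ts.py 9; python3 fit.py
```

```text
t: 28.47
eef_pos: [0.4687, 0.3043, 0.0238]
tool_rot: [-0.0, 0.999, -0.04, 0.0]
contact_force: [-0.1, 0.1, 0.7]
gripper_width: 0.633
grasp_force: 96.5
t: 29.63
eef_pos: [0.4597, 0.1944, 0.1135]
tool_rot: [-0.0, 0.999, -0.041, 0.0]
contact_force: [0.6, 1.1, -0.0]
gripper_width: 1.0
grasp_force: 0.0
t: 30.22
eef_pos: [0.4598, 0.1955, 0.0227]
tool_rot: [-0.0, 0.999, -0.04, 0.0]
contact_force: [-0.6, -0.2, 0.2]
gripper_width: 1.001
grasp_force: 0.0
t: 30.8
eef_pos: [0.46, 0.1941, 0.0233]
tool_rot: [0.0, 0.999, -0.04, 0.001]
contact_force: [-1.0, -1.5, 6.4]
gripper_width: 0.649
grasp_force: 52.5
t: 31.55
eef_pos: [0.4591, 0.1939, 0.152]
tool_rot: [0.0, 0.999, -0.04, -0.0]
contact_force: [-0.1, -1.3, -6.0]
gripper_width: 0.64
grasp_force: 55.8
t: 32.13
eef_pos: [0.5316, 0.1886, 0.1515]
tool_rot: [0.0, 0.999, -0.039, -0.001]
contact_force: [-0.6, 0.2, -5.2]
gripper_width: 0.651
grasp_force: 56.0
[[ 3.2130e+01 -5.7000e-01  5.1800e+00 -8.0000e-02  5.3163e+02  5.6020e+01]
 [ 3.2180e+01 -1.0000e-02  5.3000e+00 -6.0000e-02  5.3195e+02  5.6020e+01]
 [ 3.2230e+01 -9.0000e-02  5.6600e+00 -1.0000e-02  5.3228e+02  5.6020e+01]
 [ 3.2280e+01 -2.4000e-01  6.1100e+00 -9.0000e-02  5.3253e+02  5.6030e+01]
 [ 3.2330e+01  1.3000e-01  5.6700e+00 -3.0000e-02  5.3277e+02  5.6020e+01]
 [ 3.2380e+01 -8.0000e-02  7.4200e+00  0.0000e+00  5.3293e+02  5.6020e+01]
 [ 3.2430e+01  3.6000e-01  5.5900e+00 -3.0000e-02  5.3303e+02  5.6020e+01]
 [ 3.2480e+01 -7.5000e-01  6.2600e+00 -2.0000e-02  5.3309e+02  5.6020e+01]
 [ 3.2530e+01 -1.1800e+00  5.4800e+00 -4.0000e-02  5.3315e+02  5.6030e+01]]
Fx [-1.1200e-01  1.0000e-03  4.0000e-03  6.2472e+01 -2.7019e+01] se c 0.109 res 0.187
Ty [-3.6000e-02 -3.9000e-02 -5.7000e-02  4.5507e+01  4.1670e+00] se c 0.008 res 0.016
```

```bash
sed -i 's/^print(np.array.*$/B=np.array(A);print("mean",B[:,[1,3,5]].mean(0).round(3),"sd",B[:,[1,3,5]].std(0).round(3),"t",B[-1,0]);np.save("ts.npy",A)/' ts.py
python3 -m jog '[[-3.8,0,0,0],[-7.4,0,0,0],[-7.4,0,0,0],[-7.4,0,0,0],[-7.4,0,0,0],[-7.4,0,0,0],[-7.4,0,0,0]]' ; python3 ts.py 9
python3 -m jog '[[4,0,0,0],[7.4,0,0,0],[7.4,0,0,0],[7.4,0,0,0],[7.4,0,0,0],[7.4,0,0,0],[7.4,0,0,0]]' ; python3 ts.py 9
```

```text
t: 33.17
eef_pos: [0.4606, 0.1944, 0.1525]
tool_rot: [-0.0, 0.999, -0.041, 0.0]
contact_force: [0.4, 0.3, -6.0]
gripper_width: 0.647
grasp_force: 56.0
mean [-0.017  5.743  0.069] sd [0.537 0.495 0.032] t 33.5667
t: 34.2
eef_pos: [0.5321, 0.1887, 0.1522]
tool_rot: [0.0, 0.999, -0.04, -0.0]
contact_force: [-0.2, -0.3, -5.7]
gripper_width: 0.643
grasp_force: 56.1
mean [ 0.168  5.907 -0.046] sd [0.285 0.496 0.039] t 34.6
```

The moment follows the jerks: −0.04, +0.07, −0.05 N m. So the middle jar holds the ball, and I'll carry it gently to the tray.

```bash
python3 -m jog '[[-0.5,0,-0.5,0],[-1.5,0,-1,0],[-3,0.5,-2,0],[-4.5,1,-2.8,0],[-5.5,2,-3,0],[-6,4,-3,0],[-6,6.5,-3,0],[-5.7,9.5,-3,0],[-5.4,12.5,-3,0],[-5.1,15.5,-3,0],[-4.8,18.5,-3,0],[-4.5,21.5,-3,0],[-4.2,24.5,-3,0],[-3.9,27.5,-3,0],[-3.6,30.5,-3,0],[-3.3,33.5,-3,0],[-3,36.5,-3,0],[-2.5,39.5,-3,0],[-2,42.5,-3,0],[-1.5,45.3,-3,0]]' && python3 -m jog '[[0.5,2.8,0,0],[1,5.5,0,0],[1.5,8,0,0],[2,10.3,0,0],[2.5,12.3,0,0],[2.9,14,0,0],[3.2,15,0,0],[3.2,15.5,0,0],[3.2,15.5,0,0],[3.2,15.5,0,0]]'; python3 - <<'E'
from h import *
o,p,M=tool(); print(p,M.round(3).tolist(),o['q'].round(2))
c,P=cam('top'); cv2.imwrite('pics/top1.png',c['pixels'][...,::-1])
c,P=cam('scene'); cv2.imwrite('pics/scene1.png',c['pixels'][...,::-1]); np.save('sc1.npy',P)
g=p+0; print('tray target delta tool', (M.T@(np.array([.501,-.419,.092])-p)*100).round(2))
E
```

```text
t: 36.32
eef_pos: [0.4814, -0.2628, 0.1831]
tool_rot: [0.0, 0.999, -0.04, 0.0]
contact_force: [0.6, 0.3, -5.5]
gripper_width: 0.644
grasp_force: 56.1
t: 37.15
eef_pos: [0.5014, -0.4175, 0.1823]
tool_rot: [-0.001, 0.999, -0.04, -0.0]
contact_force: [0.4, 0.1, -6.4]
gripper_width: 0.646
grasp_force: 56.1
[ 0.50138358 -0.4174902   0.18230307] [[0.997, -0.079, -0.0], [-0.079, -0.997, 0.001], [-0.0, -0.001, -1.0]] [ 0.78  0.5  -0.25  1.65  0.14  1.01 -1.16]
tray target delta tool [-0.02  0.16  9.03]
```

View pics/scene1.png

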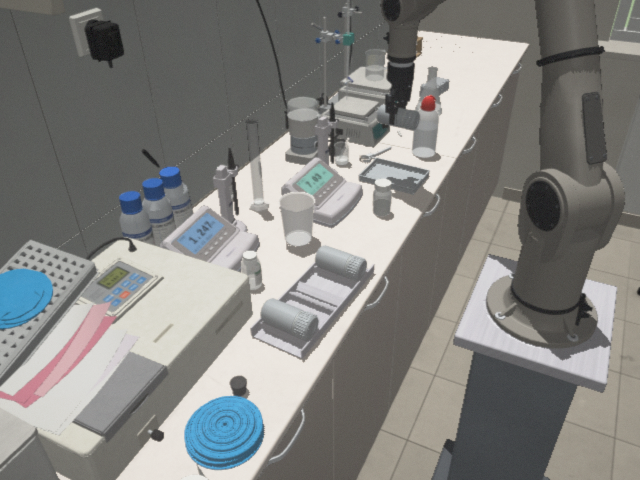

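View pics/top1.png

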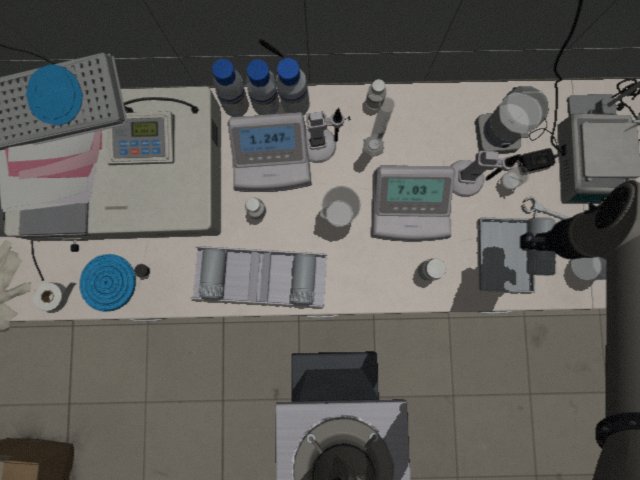

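The scene and top views show both silent jars seated (212 and 303, 277), the bystanders unmoved and the jar over the tray. I'll lower it about 9 cm.

```bash
python3 -m jog '[[0,0.1,0.5,0],[0,0.1,1.5,0],[0,0.1,3,0],[0,0.1,4.5,0],[0,0.1,6,0],[0,0.1,7.3,0],[0,0.1,8.2,0],[0,0.1,8.7,0],[0,0.1,8.9,0],[0,0.1,8.9,0],[0,0.1,8.9,0],[0,0.1,8.9,0],[0,0.1,8.9,0],[0,0.1,8.9,0],[0,0.1,8.9,0],[0,0.1,8.9,0]]'; python3 ts.py 6; python3 - <<'E'
from h import *
c,P=cam('top'); Q=P[215:300,470:570].reshape(-1,3)
for n,m in(('jar',(Q[:,2]>.095)&(Q[:,2]<.145)),('rim',(Q[:,2]>.013)&(Q[:,2]<.024))):
    print(n,m.sum(),np.percentile(Q[m],[1,50,99],0).round(3).tolist())
c,P=cam('scene'); cv2.imwrite('pics/s2.png',cv2.resize(c['pixels'][60:220,330:480,::-1],None,fx=3.5,fy=3.5))
o,p,M=tool(); print(p,M[:,2].round(4),o['joint_vel'].round(4))
E
```

```text
t: 38.58
eef_pos: [0.5014, -0.42, 0.0935]
tool_rot: [0.0, 0.999, -0.04, 0.0]
contact_force: [0.5, 1.3, -5.9]
gripper_width: 0.645
grasp_force: 56.1
mean [-0.133  6.072 -0.012] sd [0.389 0.302 0.021] t 38.8333
jar 902 [[0.443, -0.44, 0.101], [0.48, -0.408, 0.134], [0.558, -0.386, 0.143]]
rim 366 [[0.409, -0.493, 0.013], [0.484, -0.385, 0.02], [0.593, -0.35, 0.024]]
[ 0.50129928 -0.41990919  0.09326855] [-1.e-04  0.e+00 -1.e+00] [-0.0001 -0.0008  0.      0.0015 -0.0006 -0.001   0.0013]
```

View pics/s2.png

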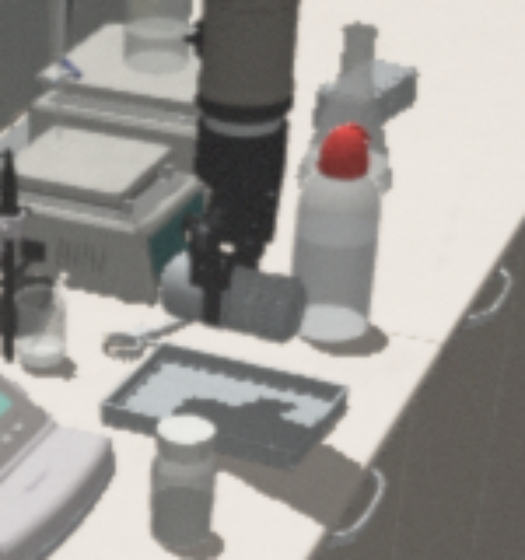

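```bash
python3 - <<'E'
from h import *
c,P=cam('top'); Q=P[215:300,470:570].reshape(-1,3); Q=Q[(Q[:,2]>.09)&(Q[:,2]<.15)]
for a,b in((.445,.46),(.46,.475),(.475,.485),(.515,.53),(.53,.55)):
    k=Q[(Q[:,0]>a)&(Q[:,0]<b)]; print(a,len(k),np.percentile(k[:,2],[50,90,97]).round(4) if len(k) else '')
E
```

```text
0.445 183 [0.1353 0.14   0.1415]
0.46 175 [0.1352 0.1403 0.1415]
0.475 115 [0.1345 0.1398 0.1411]
0.515 26 [0.1326 0.1393 0.1401]
0.53 194 [0.1353 0.1399 0.141 ]
```

The jar is level, with its axis about 0.112 m high over the tray's middle, and it is at rest. I'm handing in.

```bash
python3 -c "
from station import bot; print(bot.hand_in())"
```

```text
the job is handed in; nothing more can be done
None
```

The jar from the middle trough is the one that rattles: I am holding it still and level over the middle of the catch tray, its axis 11 cm above the bench and its lid towards the front edge. The two silent jars lie back in their own troughs, the vial, bottle, beaker and stopper look unmoved in the camera views, and the job was handed in at about 39 s.

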